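# Hang the amber screen on the telescoping boom and hold the boom out at the red marker

### The job

In the tasting lab, pick up the U-shaped amber viewing screen by its white fin and drape it over the bare steel bar of the stowed boom, about midway between the black handle and the sleeve, and let go of it so that it hangs by itself. Then squeeze the boom's handle with its blue lock button pressed in, draw the boom out until the handle's pointer stands on the red marker of the scale, and hold it there: the boom springs back if let go, so finish while still gripping the handle with the button squeezed and the screen hanging on the bar. Leave the two sample jars and the timer alone.

Things in the scene. Friction and masses are not known exactly. Their poses are not given: they have to be found in the camera images.
- stand: Fixed boom stand: dark base, grey post (both y = +150 to +320 mm), grey sleeve 28 mm diameter with black mouth at y = +140 mm, and a white scale rail (see marker). Origin on the bench below the handle's centre when stowed. z up; the boom draws out along -y; +x is the side of button and scale. All axes, also of boom, points and marker, are parallel.
- boom: Sliding 16 mm steel tube, axis 130 mm above the bench; black handle block on its end 24 (x) x 40 (y) mm, 17 mm below to 55 mm above the axis. Origin: handle's centre on the tube axis. Tube is bare from y = +20 to +140 mm. Slides 165 mm along -y only; latched when stowed until the button is in 4 mm; then a spring pulls it back (2.4 N stowed to 3.7 N out); let go, it runs in to about 16 mm out.
- bar_mid (a point): Point on the tube axis midway along the bare length (80 mm from the handle's centre; tube radius 8 mm, so its top is 8 mm above). Moves with the boom; axes as the stand's.
- grip (a point): Where to pinch the handle: 163 mm above the bench, level with the centre of the blue button, midway in x between the block's -x face and the pressed button's +x face (28 mm apart when pressed, 34 mm when not). Fingers close along the boom's x. Axes as the stand's; moves with the boom.
- lock_button (a joint): Blue lock button, a pad 30 mm wide (y) and 36 mm tall, standing 10 mm out of the handle's +x face. Value 0 = out, 0.006 m = fully pressed in (towards -x); frees the boom from 0.004 m on. 2.4 N to start, 6 N fully pressed; springs out when let go.
- pointer (a point): Tip region of the handle's thin black pointer with a yellow line on top, over the scale rail: 56 mm to +x of the handle's centre, 115.5 mm above the bench. Moves with the boom; same y (along the boom) as the handle's centre.
- marker: Red clip on the scale, fixed for a run 70 to 140 mm out from the stowed pointer: 10 mm along the rail, 26 across, 16 tall. Origin: centre of its underside, 96 mm above the bench. The white scale rail is 18 mm wide, centred 60 mm to +x of the tube axis, top 110 mm high, stand y = -175 to +180 mm, black tick every 20 mm, thin post at its outer end.
- screen: Loose amber screen, about 0.14 kg, standing on its legs: inverted U, two 4 mm panels 70 mm long (y), 34 mm clear gap (x), 42 mm wide overall; white top from 75 to 83 mm high, on it a white fin 16 mm thick (x), 45 mm long (y), 83 to 117 mm high. Origin: centre of underside, z up. Same either way round. Hung, its y axis lies along the bar.
- screen_seat (a point): Point of the screen at the centre of the underside of its white top, 75 mm above its origin, which rests on the top of the bar when it hangs.
- jar_a: Capped amber sample jar, yellow cap, 40 mm diameter, 55 mm tall, loose; origin at the centre of its underside. Leave alone.
- jar_b: Capped amber sample jar, green cap, 40 mm diameter, 55 mm tall, loose; origin at the centre of its underside. Leave alone.
- timer: Flat blue timer lying on the bench, 45 x 65 x 22 mm, loose; origin at the centre of its underside. Leave alone.
Not all that is in view belongs to the job. There is more than one size of the screen; the job needs the largest.

How it is judged (in metres and radians):
On the way, in this order (a step that is already met when the one before it is completed fails the run):
1. the screen hangs freely on the bar, let go of, with the boom still stowed (x of screen_seat in the frame of bar_mid between -0.013 and 0.013 m and y of screen_seat in the frame of bar_mid between -0.03 and 0.03 m and z of screen_seat in the frame of bar_mid between 0.003 and 0.014 m and angle between screen's own z axis and vertical below 0.25 rad and contact force between screen and boom above 0.4 N and contact force between screen and the fingers below 0.2 N and y of pointer in the frame of stand above -0.012 m), for 0.3 s.
2. the lock button is squeezed in while the boom is still stowed (value of joint lock_button above 0.004 m and y of pointer in the frame of stand above -0.025 m), for 0.05 s.
At the end, for the whole second after the job is handed in: Pointer within 5 mm of the red marker's centre along the scale and still; fingers grip the handle (over 2 N), lock button in 3.5 mm or more; screen hangs on the bar alone, untouched: within 13 mm across, 30 mm along of the bar's middle, on its top, within 0.25 rad of upright (y of pointer in the frame of marker between -0.005 and 0.005 m and value of joint lock_button above 0.0035 m and contact force between boom and the fingers above 2 N and linear speed of boom below 0.01 m/s and linear speed of screen below 0.04 m/s and x of screen_seat in the frame of bar_mid between -0.013 and 0.013 m and y of screen_seat in the frame of bar_mid between -0.03 and 0.03 m and z of screen_seat in the frame of bar_mid between 0.003 and 0.014 m and angle between screen's own z axis and vertical below 0.25 rad and contact force between screen and boom above 0.4 N and contact force between screen and the fingers below 0.2 N); the arm keeps its last pose, push and grip.
It fails at once if a sample jar or the timer is pushed away (over 30 mm) or a jar tipped over (distance of any of jar_a, jar_b, timer from where it was at the start of the episode above 0.03 m or angle between any of jar_a, jar_b's own z axis and vertical above 0.6 rad).
It also fails if it takes over 46 s, if anything falls off the work surface, if the arm or the gripper's body presses on something with over 40 N, if the wrist force passes 120 N, or if a joint passes its speed limit or range.

### The arm

A 6-joint arm with a two-finger parallel gripper is mounted at the origin on the work surface. World frame = base frame: x ahead of the robot, y to its left, z up, the work surface at z = 0. Lengths are in mm, angles in rad, forces in N, time in s.
With the tool pointing down it reaches from about 250 to 775 mm from the base axis. Payload 4 kg.
Tool frame: the origin (TCP) lies between the finger pads; the fingertips stand 8 mm ahead of it and the grasp point (between the pads) lies 11 mm behind it; z points along the fingers, y is the line along which they close (so a half turn about z gives the same grasp; the last joint's range is limited). The gripper opens to 94 mm and grips with 3 to 60 N. Pads are 16 mm wide; open, the fingers measure 119 mm over their backs; the gripper's body (75 mm by 177 mm) begins 78 mm behind the grasp point.
Start: joints at [-0.103, 0.087, 1.371, -0, 1.684, -0.103], TCP at [550.018, -0.006, 213.506] pointing down, gripper open.
Joint ranges: [-3.1, 3.1], [-0.76, 2.03], [0.27, 2.55], [-1.08, 4.22], [0.17, 2.65], [-2.57, 2.57]. Speed limits (rad/s): [2.79, 2.79, 3.14, 3.14, 3.14, 3.14].

### API

Orientations are given as a unit quaternion [w, x, y, z].
In Python, from bench import get_obs, capture, close_job gives the robot as it stands.
- The arm moves only by the shell command python3 -m crank 'ROWS' [OPENING]. ROWS is JSON, a list of rows, each a list of 6 numbers: the shift along the tool's x, y, z in units of 0.04 m (1.0 is 0.04 m), then the turn, a rotation vector about the tool's x, y, z in units of 0.1 rad (1.0 is 0.1 rad). A call has 1 to 5 rows; each row shifts and turns the commanded pose from where the row before left it, along the tool's axes as they then stand; what a row does not reach is not made up. A row lasts 1/12 s, in which the tool goes at most 41.7 mm and 7.16 degrees, less where a joint would pass 70% of its speed; a pose out of reach is approached as far as the arm can. A call with a number of a shift or a turn outside -1 to 1 is refused whole. A call with a gripper value outside its range is refused whole. OPENING is the closure, from -1 (fully open) to 1 (shut), so that 0 is half open, set as the call begins (- or left out, the last holds). The fingers move at their own pace and stop on an object; the grip force is fixed at half the most. Time passes only in rows, so rows that do not move let the fingers close. It gives the time, the measured TCP pose, the force, the opening and the grip force at its end, in the units of the state.
- get_obs(): the state, without advancing time (a new reading comes with each control period).
- capture(name): name is "scene" or "side" or "wrist"; returns a dict with "color" (400x640x3 uint8, blue, green, red), "vfov" (degrees; the focal length in pixels is half the picture's height over the tangent of half this angle, whatever the lens; pixels are square), "cx", "cy" (the principal point, pixels), "distortion" ([k1, k2, p1, p2, k3] as OpenCV has them; the pictures are not rectified), "world_to_cam" (4x4, takes a point from world to camera coordinates). Camera axes: x right, y down, z forward; pixel columns grow to the right and rows downward; lengths in mm; the calibration is good to about 2 mm. A picture is of the moment at which its call begins. There is no depth.
- close_job(): hands the job in; it is judged then, once.
The state is a dict: "time": time; "joint_pos": joint angles; "qd": joint speeds; "effort": joint torques, N m; "tcp_pos": TCP position; "ee_rot": TCP orientation; "ft_force": force on the tool from outside, world axes, zero at the start; "ft_torque": the same for the moment, N m; "grip_width": finger opening in mm; "finger_force": force on a finger pad.
Only numpy, scipy, OpenCV 4.12 (cv2) and the standard library are available. Lean on these libraries where they do the work, as an engineer would, in place of code of your own. Each camera call takes 0.05 s, during which the arm holds its last target. There are 200 camera calls.

## Working session

There is one attempt and no reset: what is moved stays moved. The work goes in short steps, Python scripts to look and compute and a shell command to move; the robot and the scene stay as the last step left them, time stands still between calls to the robot, and variables do not carry over. Pictures are saved under pics/ and viewed, at most 10 in all, crops included, and the job is handed in when it is done.

```bash
mkdir -p pics; ls; cat > h.py <<'E'
import numpy as np, cv2
from bench import get_obs, capture
def K(c):
    f=c["color"].shape[0]/2/np.tan(np.radians(c["vfov"])/2)
    return np.array([[f,0,c["cx"]],[0,f,c["cy"]],[0,0,1.]])
def ray(c,uv):
    p=cv2.undistortPoints(np.array([[uv]],float),K(c),np.array(c["distortion"],float))[0,0]
    M=np.array(c["world_to_cam"]);R=M[:3,:3];o=-R.T@M[:3,3]
    d=R.T@np.array([p[0],p[1],1.]);return o,d/np.linalg.norm(d)
def onz(c,uv,z):
    o,d=ray(c,uv);return o+d*(z-o[2])/d[2]
def proj(c,P):
    M=np.array(c["world_to_cam"]);
    return cv2.projectPoints(np.array(P,float).reshape(-1,1,3),cv2.Rodrigues(M[:3,:3])[0],M[:3,3],K(c),np.array(c["distortion"],float))[0][:,0]
def tri(r):
    A=sum(np.eye(3)-np.outer(d,d) for o,d in r);b=sum((np.eye(3)-np.outer(d,d))@o for o,d in r)
    return np.linalg.solve(A,b)
E
python3 - <<'E'
from h import *
import pickle
for n in("scene","side"):
    c=capture(n);cv2.imwrite(f"pics/{n}0.png",c["color"]);pickle.dump(c,open(n+"0.pkl","wb"))
    o,_=ray(c,(320,200));print(n,o.round(),c["vfov"],c["distortion"])
E
```

```text
pics
scene [ 797. -531.  778.] 47.80253397255873 [-0.03185502  0.          0.          0.          0.        ]
side [ 230. -562.  725.] 56.07747853885626 [-0.03809065  0.          0.          0.          0.        ]
```

View pics/scene0.png

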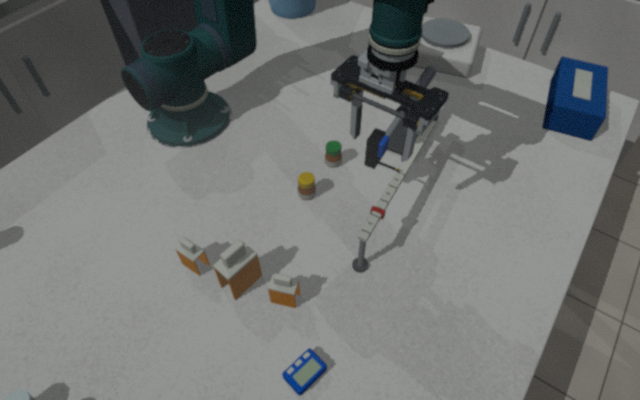

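View pics/side0.png

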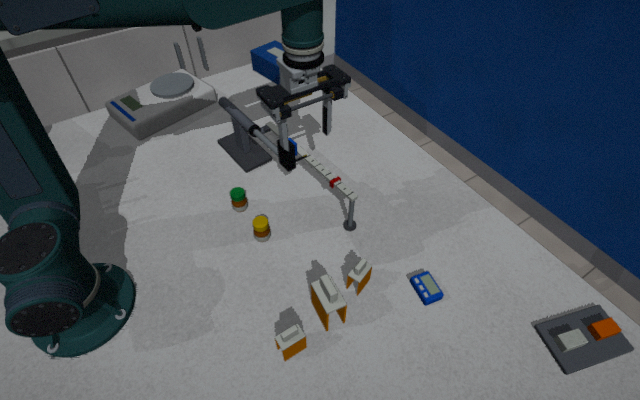

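The scene view shows three amber screens, at about (192,255), (238,268) and (284,290). In the side view they are at (290,340), (328,300) and (359,275). The middle one looks largest, so it is my choice. The handle is at scene (378,148) and the marker at (378,212). Next is one close crop to check the choice.

```bash
python3 - <<'E'
from h import *
import pickle
a=pickle.load(open("scene0.pkl","rb"))["color"];b=pickle.load(open("side0.pkl","rb"))["color"]
z=lambda im,x,y,w,h,s:cv2.resize(im[y:y+h,x:x+w],None,fx=s,fy=s,interpolation=cv2.INTER_CUBIC)
top=np.hstack([z(a,205,230,80,60,5),z(b,290,265,80,60,5)])
bot=np.hstack([z(a,345,105,80,60,5)[:300],z(b,265,130,80,60,5)])
cv2.imwrite("pics/crop1.png",np.vstack([top,bot]))
E
```

```text
(no output)
```

View pics/crop1.png

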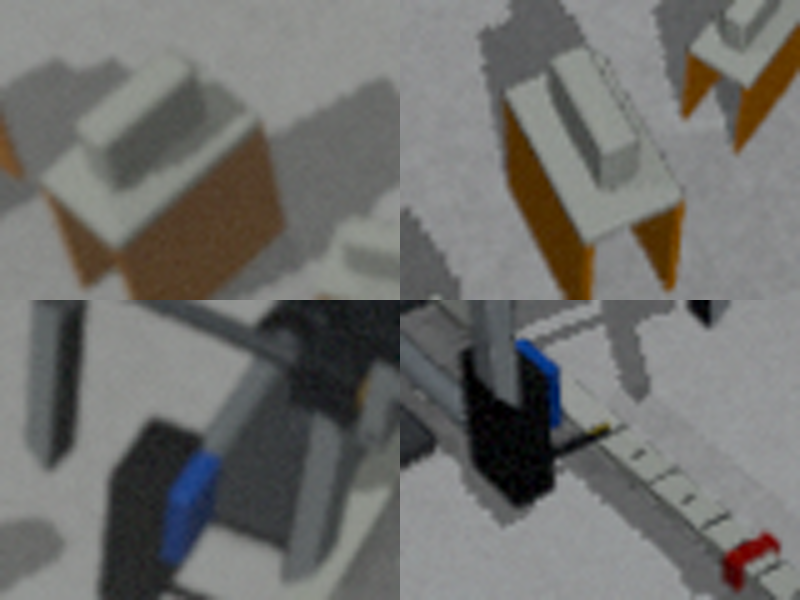

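```bash
python3 - <<'E'
from h import *
import pickle
a=pickle.load(open("scene0.pkl","rb"));b=pickle.load(open("side0.pkl","rb"))
A=lambda x,y:(205+x/5-.4,230+y/5-.4)
B=lambda x,y:(290+x/5-.4,265+y/5-.4)
print("fin scene");P=[onz(a,A(*p),117)[:2] for p in[(78,128),(168,52),(198,68),(105,150)]];print(np.round(P),np.mean(P,0).round(1))
print("fin side");P=[onz(b,B(*p),117)[:2] for p in[(148,60),(185,48),(237,140),(200,155)]];print(np.round(P),np.mean(P,0).round(1))
print("plate scene",np.round([onz(a,A(*p),83)[:2] for p in[(42,185),(122,248),(262,120)]]))
print("plate side",np.round([onz(b,B(*p),83)[:2] for p in[(103,97),(192,243),(285,200)]]))
# rail/marker: red mask
for c in(a,b):
    h=cv2.cvtColor(c["color"],cv2.COLOR_BGR2HSV)
    m=(((h[...,0]<6)|(h[...,0]>174))&(h[...,1]>150)&(h[...,2]>60)).astype(np.uint8)
    n,_,s,ce=cv2.connectedComponentsWithStats(m);i=1+s[1:,4].argmax();print("red",s[i],ce[i].round(1),onz(c,ce[i],106).round(1))
print("pointer side",onz(b,(305,156),115.5).round(1))
print("jars",onz(a,(333,146),55).round(),onz(a,(306,178),55).round(), "post",onz(a,(360,265),0).round(),onz(b,(350,226),0).round())
print("boom side far", onz(b,(222,102),138).round(),"handle",onz(b,(285,140),150).round())
E
```

```text
fin scene
[[ 419. -299.]
 [ 424. -258.]
 [ 437. -257.]
 [ 433. -301.]] [ 428.4 -278.9]
fin side
[[ 419. -258.]
 [ 433. -261.]
 [ 428. -303.]
 [ 414. -301.]] [ 423.6 -280.9]
plate scene [[ 406. -312.]
 [ 446. -314.]
 [ 452. -247.]]
plate side [[ 406. -246.]
 [ 403. -314.]
 [ 441. -318.]]
red [373 208  11   6  25] [378.7 210.1] [589.2 -53.5 106. ]
red [330 177  11  11  45] [333.7 181.1] [585.9 -56.8 106. ]
pointer side [569.1  45.  115.5]
jars [396.  81.  55.] [403. -31.  55.] post [ 595. -117.   -0.] [ 594. -121.    0.]
boom side far [478. 341. 138.] handle [539.  87. 150.]
```

The crop shows that the middle screen is the largest, with a plate of about 40 x 68 mm and its fin top resolving at z=117. Its centre is about (426,-280) and its long axis is 0.1 rad clockwise from world y. The marker is near (587,-55) and the pointer near (569,45). I'll move towards the screen, which also clears the view of the stand.

```bash
cat >> h.py <<'E'
from scipy.spatial.transform import Rotation as Ro
def tool():
    s=get_obs();q=s["ee_rot"];return s,Ro.from_quat([q[1],q[2],q[3],q[0]]).as_matrix()
def togo(P,yaw=None):
    """shift in tool units to world P (mm); yaw: desired angle of tool y line, world, mod pi"""
    s,R=tool();d=R.T@(np.array(P)-s["tcp_pos"])/40
    print("tcp",np.round(s["tcp_pos"],1),"shift units",d.round(2))
    if yaw is not None:
        y=np.arctan2(R[1,1],R[0,1]);e=(yaw-y+np.pi/2)%np.pi-np.pi/2
        print("turn about tool z (0.1rad)",(e*np.sign(R[2,2])*10).round(2),"q6",s["joint_pos"][5])
E
python3 - <<'E'
from h import *
s,R=tool();print(R.round(3),s["grip_width"])
togo([426,-280,200],-0.11)
E
```

```text
[[ 0.     1.    -0.002]
 [ 1.    -0.     0.   ]
 [ 0.    -0.002 -1.   ]] 94.10931763350337
tcp [549.5   0.  212.4] shift units [-7.   -3.09  0.32]
turn about tool z (0.1rad) 1.1 q6 -0.10309922616983225
```

```bash
python3 -m crank '[[-0.4,-0.2,0,0,0,0],[-0.8,-0.35,0,0,0,0],[-0.88,-0.4,0,0,0,0],[-0.88,-0.4,0,0,0,0],[-0.88,-0.4,0,0,0,0]]' 0; python3 -m crank '[[-0.88,-0.4,0,0,0,0],[-0.88,-0.4,0,0,0,0],[-0.8,-0.35,0,0,0,0],[-0.5,-0.2,0,0,0,0.5],[0,0,0,0,0,0.6]]'; python3 - <<'E'
from h import *
import pickle
togo([426,-280,160],-0.11)
for n in("scene","side","wrist"):
    c=capture(n);pickle.dump(c,open(n+"1.pkl","wb"))
    if n=="wrist": w=c["color"]
    elif n=="scene": a=c["color"]
    else: b=c["color"]
z=lambda im,x,y,w,h,s:cv2.resize(im[y:y+h,x:x+w],None,fx=s,fy=s,interpolation=cv2.INTER_CUBIC)
cv2.imwrite("pics/crop2.png",np.vstack([np.hstack([z(a,340,80,100,100,4),z(b,205,80,100,100,4)]),cv2.resize(np.hstack([z(w,0,0,640,400,.5),z(b,265,120,100,62,3.2)[:200]]),(800,250))[:200]]))
E
```

```text
time: 0.52
tcp_pos: [478.9, -154.6, 212.9]
ee_rot: [-0.0, 0.707, 0.707, -0.0]
ft_force: [0.3, -0.8, 0.5]
grip_width: 64.2
finger_force: 0.0
time: 0.93
tcp_pos: [423.8, -279.6, 212.7]
ee_rot: [-0.0, 0.748, 0.664, -0.001]
ft_force: [-0.2, 0.1, -0.8]
grip_width: 47.0
finger_force: 0.0
tcp [ 423.8 -279.6  212.7] shift units [-0.    0.06  1.32]
turn about tool z (0.1rad) -0.08 q6 -0.5755551449898496Traceback (most recent call last):
  File "<stdin>", line 10, in <module>
    return _nx.concatenate(arrs, 1, dtype=dtype, casting=casting)
           ~~~~~~~~~~~~~~~^^^^^^^^^^^^^^^^^^^^^^^^^^^^^^^^^^^^^^^
ValueError: all the input array dimensions except for the concatenation axis must match exactly, but along dimension 0, the array at index 0 has size 200 and the array at index 1 has size 198
```

```bash
python3 - <<'E'
from h import *
import pickle
a,b,w=[pickle.load(open(n+"1.pkl","rb"))["color"] for n in("scene","side","wrist")]
z=lambda im,x,y,w,h,s:cv2.resize(im[y:y+h,x:x+w],None,fx=s,fy=s,interpolation=cv2.INTER_CUBIC)
cv2.imwrite("pics/crop2.png",np.hstack([z(a,335,70,100,150,4),z(b,210,80,100,150,4)]))
cv2.imwrite("pics/wrist1.png",w)
E
```

```text
(no output)
```

View pics/crop2.png

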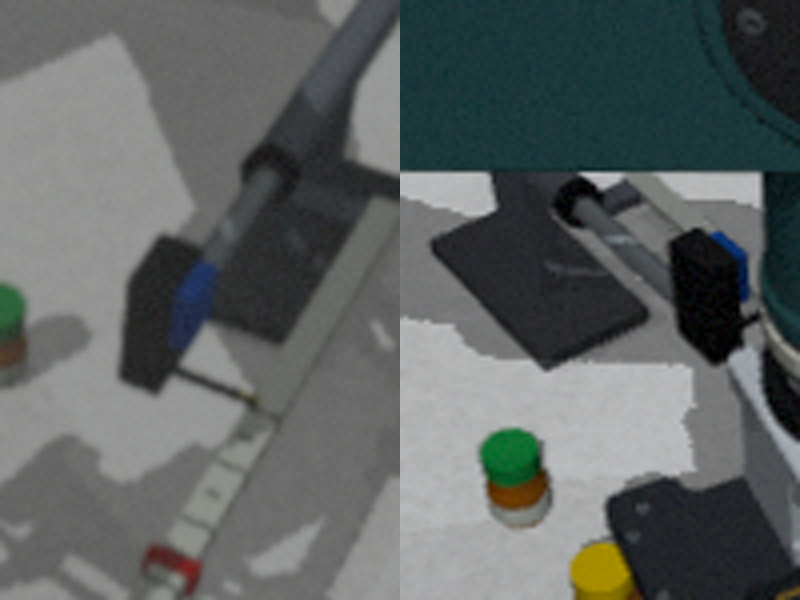

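View pics/wrist1.png

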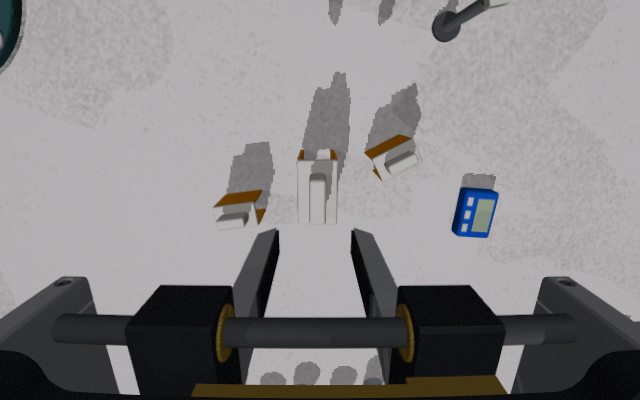

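The wrist view shows the screen lined up between the fingers, with its fin at about (317,200) and the fingers centred on u≈315. The stand crop gives scene pixels for the handle top at (375,129) and (366,147), the pointer tip at (398,170), the sleeve mouth at (403,111) and the red marker at (378,212).

```bash
python3 - <<'E'
from h import *
import pickle
a,b,w=[pickle.load(open(n+"1.pkl","rb")) for n in("scene","side","wrist")]
A=lambda x,y:(335+x/4-.4,70+y/4-.4)
B=lambda x,y:(210+x/4-.4,80+y/4-.4)
print("fin wrist",[onz(w,p,117).round(1)[:2] for p in[(317.5,175),(317.5,222)]], "plate", [onz(w,p,83).round(1)[:2] for p in[(298,161),(337,161),(298,223),(337,223)]])
for n,f,c,p,z in[("top rear -x",A,a,(160,237),185),("top front -x",A,a,(125,310),185),("bot front -x",A,a,(122,380),113),("bot front +x",A,a,(157,392),113),("ptr",A,a,(250,400),115.5),("mouth",A,a,(272,165),130),
 ("S mouth",B,b,(178,200),130),("S bot front -x",B,b,(280,330),113),("S bot front +x",B,b,(322,362),113),("S top front -x",B,b,(268,240),185)]:
    print(n,onz(c,f(*p),z).round(1)[:2])
# rail edges in scene (z=110)
print("rail inner",[onz(a,A(*p),110).round(1)[:2] for p in[(245,395),(375,200)]],"outer",[onz(a,A(*p),110).round(1)[:2] for p in[(285,410),(400,225)]])
# marker in scene1 and blue
h=cv2.cvtColor(a["color"],cv2.COLOR_BGR2HSV)
m=(((h[...,0]<8)|(h[...,0]>172))&(h[...,1]>120)&(h[...,2]>50)).astype(np.uint8)
ys,xs=np.nonzero(m[190:230,360:395]);print("red",xs.min()+360,xs.max()+360,ys.min()+190,ys.max()+190,xs.mean()+360,ys.mean()+190)
r0=ray(pickle.load(open("side0.pkl","rb")),(334.7,180.5));r1=ray(a,(xs.mean()+360,ys.mean()+190));print("tri red",tri([r0,r1]))
E
```

```text
fin wrist [array([ 429.6, -253.6]), array([ 424.6, -299.2])] plate [array([ 411. , -244.4]), array([ 450.4, -248.8]), array([ 402.4, -311.2]), array([ 444.2, -316. ])]
top rear -x [507.6  55.5]
top front -x [519.7   3.6]
bot front -x [510.7  25.2]
bot front +x [529.3  28.2]
ptr [570.9  47.6]
mouth [501.5 194.3]
S mouth [502.9 189.2]
S bot front -x [507.4  61.4]
S bot front +x [515.1  23.3]
S top front -x [504.8  58.7]
rail inner [array([565.3,  54. ]), array([553.2, 223.1])] outer [array([586.6,  56.4]), array([573.6, 212.4])]
red 372 384 207 217 379.19565217391306 210.73913043478262
tri red [590.22876511 -53.74777333 103.91488496]
```

Estimates: the screen centre is (427,-280) with its long axis at -0.11 rad from world y. The stand yaw is about +0.11, the handle about (519,47), bar_mid about (510,126) and the marker (590,-54). I'll descend onto the fin and grip it.

```bash
python3 -m crank '[[0,0.08,0.8,0,0,0],[0,0,0.8,0,0,0],[0,0,0.7,0,0,0],[0,0,0.45,0,0,0],[0,0,0.16,0,0,0]]'; python3 -m crank '[[0,0,0,0,0,0],[0,0,0,0,0,0],[0,0,0,0,0,0],[0,0,0,0,0,0]]' 1; python3 - <<'E'
from h import *
togo([427,-280,240],-0.11)
E
```

```text
time: 1.5
tcp_pos: [427.6, -273.7, 93.0]
ee_rot: [-0.004, 0.744, 0.668, -0.0]
ft_force: [-0.0, 0.5, 0.2]
grip_width: 47.0
finger_force: 0.0
time: 1.83
tcp_pos: [430.4, -277.0, 99.2]
ee_rot: [0.002, 0.745, 0.667, 0.0]
ft_force: [0.1, 0.8, 0.0]
grip_width: 23.8
finger_force: 0.0
tcp [ 430.4 -277.    99.2] shift units [-0.09 -0.06 -3.52]
turn about tool z (0.1rad) 0.01 q6 -0.5734299745855456
```

```bash
python3 -m crank '[[0,0,0,0,0,0],[0,0,0,0,0,0],[0,0,0,0,0,0]]' 1;  python3 -m crank '[[0,0,-0.3,0,0,0],[0,0,-0.7,0,0,0],[0,0,-0.9,0,0,0],[0,0,-0.9,0,0,0],[0,0,-0.95,0,0,0]]'; python3 - <<'E'
from h import *
R=0.11
togo([510,126,245],0.11)
E
```

```text
time: 2.08
tcp_pos: [429.9, -276.9, 98.4]
ee_rot: [0.001, 0.745, 0.667, 0.0]
ft_force: [0.1, 0.1, 4.3]
grip_width: 15.6
finger_force: 30.0
time: 2.5
tcp_pos: [428.5, -275.8, 248.4]
ee_rot: [-0.001, 0.745, 0.667, -0.0]
ft_force: [0.2, 0.2, -1.3]
grip_width: 15.7
finger_force: 30.0
tcp [ 428.5 -275.8  248.4] shift units [10.21  0.92  0.09]
turn about tool z (0.1rad) -2.2 q6 -0.5732490556425865
```

The fin is gripped: width 15.7 mm, 30 N, and the weight shows at the wrist. I'll raise it so the screen clears the handle top at 185 mm, and turn it to the stand's yaw.

```bash
python3 -m crank '[[0,0,-0.8,0,0,-0.8],[0,0,-0.8,0,0,-0.9],[0,0,0,0,0,-0.5]]'; python3 - <<'E'
from h import *
togo([510,126,310],0.11)
togo([480,10,310],0.11)
E
```

```text
time: 2.75
tcp_pos: [430.6, -277.6, 319.9]
ee_rot: [0.007, 0.666, 0.746, 0.0]
ft_force: [0.7, -0.5, 0.9]
grip_width: 15.6
finger_force: 30.0
tcp [ 430.6 -277.6  319.9] shift units [9.8  3.12 0.18]
turn about tool z (0.1rad) 0.04 q6 -0.7970114233647119
tcp [ 430.6 -277.6  319.9] shift units [7.   2.04 0.2 ]
turn about tool z (0.1rad) 0.04 q6 -0.7970114233647119
```

```bash
python3 -m crank '[[0.4,0.1,0,0,0,0],[0.8,0.25,0,0,0,0],[0.9,0.29,0,0,0,0],[0.9,0.29,0,0,0,0],[0.9,0.29,0,0,0,0]]'; python3 -m crank '[[0.9,0.29,0,0,0,0],[0.9,0.29,0,0,0,0],[0.9,0.29,0,0,0,0],[0.9,0.29,0,0,0,0],[0.9,0.29,0,0,0,0]]';python3 -m crank '[[0.7,0.25,0,0,0,0],[0.5,0.18,0,0,0,0],[0.2,0.1,0,0,0,0],[0,0,0,0,0,0],[0,0,0,0,0,0]]'; python3 - <<'E'
from h import *
import pickle
togo([510,126,245],0.11)
for n in("scene","side","wrist"):
    c=capture(n);pickle.dump(c,open(n+"2.pkl","wb"))
a,b,w=[pickle.load(open(n+"2.pkl","rb"))["color"] for n in("scene","side","wrist")]
z=lambda im,x,y,w,h,s:cv2.resize(im[y:y+h,x:x+w],None,fx=s,fy=s,interpolation=cv2.INTER_CUBIC)
cv2.imwrite("pics/crop3.png",np.vstack([np.hstack([z(a,320,50,133,113,3),z(b,195,60,133,113,3)]),cv2.resize(w[60:260,120:560],(798,363))[:258]]))
E
```

```text
time: 3.17
tcp_pos: [460.2, -114.5, 311.5]
ee_rot: [-0.0, 0.668, 0.745, 0.0]
ft_force: [0.1, -0.8, -1.3]
grip_width: 16.1
finger_force: 30.0
time: 3.58
tcp_pos: [498.1, 71.2, 311.6]
ee_rot: [0.0, 0.667, 0.745, 0.0]
ft_force: [0.4, 0.3, -1.2]
grip_width: 16.0
finger_force: 30.0
time: 4.0
tcp_pos: [513.2, 126.7, 311.0]
ee_rot: [0.0, 0.667, 0.745, -0.001]
ft_force: [-0.3, -0.1, -1.8]
grip_width: 15.9
finger_force: 30.0
tcp [513.2 126.7 311. ] shift units [-0.01 -0.08  1.65]
turn about tool z (0.1rad) 0.0 q6 0.025110641055164015
```

View pics/crop3.png

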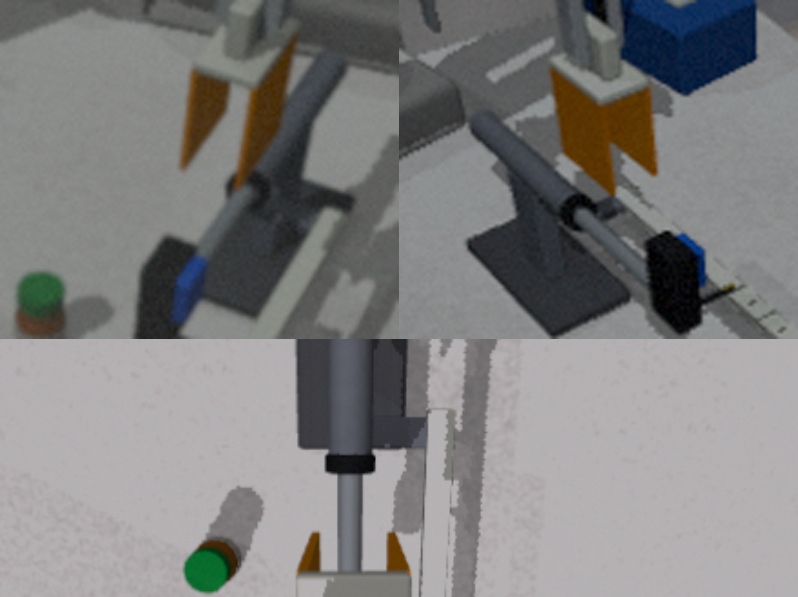

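The wrist view shows the bare tube running straight ahead at u≈313, parallel to the panels, with the screen centred at u≈315. So the yaw is right. I'll work out the tube line and mouth in world terms.

```bash
python3 - <<'E'
from h import *
import pickle
a,b,w=[pickle.load(open(n+"2.pkl","rb")) for n in("scene","side","wrist")]
A=lambda x,y:(320+x/3-.35,50+y/3-.35)
B=lambda x,y:(195+x/3-.35,60+y/3-.35)
W=lambda x,y:(120+x/1.8136,60+(y-339)/1.815)
S=lambda t,P:print(t,np.round(P,1)[:3])
S("W mouth top front",onz(w,W(350.5,470),146));S("W mouth c",onz(w,W(350.5,472),130))
p1=onz(w,W(349.5,570),138);p0=onz(w,W(350,480),138);S("tube",p1);S("tube",p0)
S("W sleeve far",onz(w,W(350,345),144))
S("mouth S",onz(b,B(178,213),130));S("mouth A",onz(a,A(247,187),130))
S("ptr S",onz(b,B(334,287),115.5))
for n,p,z in[("top rear-x",(249,237),185),("top front -x",(268,262),185),("bot front -x",(286,332),113),("bot front +x",(302,318),113),("bot rear -x",(252,297),113)]:S("S "+n,onz(b,B(*p),z))
s,R=tool();S("toolx",R[:,0]);print((R.T@(p1-s["tcp_pos"])).round(1),(R.T@(p0-s["tcp_pos"])).round(1))
S("screen plate front W",onz(w,W(353.5,573),311-96+83))
E
```

```text
W mouth top front [504.6 181.9 146. ]
W mouth c [504.8 179.4 130. ]
tube [510.8 117.1 138. ]
tube [505.  175.2 138. ]
W sleeve far [496.7 252.7 144. ]
mouth S [500.8 185.4 130. ]
mouth A [502.2 190.2 130. ]
ptr S [572.5  45.9 115.5]
S top rear-x [508.4  60.4 185. ]
S top front -x [506.5  26.9 185. ]
S bot front -x [514.5  22.8 113. ]
S bot front +x [533.2  30.1 113. ]
S bot rear -x [511.3  73.7 113. ]
toolx [-0.1  1.  -0. ]
[ -8.3  -3.4 173.4] [ 50.   -3.  173.3]
screen plate front W [508.9 158.5 298. ]
```

```bash
python3 -m crank '[[0,-0.06,0.5,0,0,0],[0,0,0.8,0,0,0],[0,0,0.8,0,0,0],[0,0,0.7,0,0,0],[0,0,0.4,0,0,0]]';python3 -m crank '[[0,0,0.3,0,0,0],[0,0,0.15,0,0,0],[0,0,0,0,0,0],[0,0,0,0,0,0]]'; python3 - <<'E'
from h import *
import pickle
togo([510,126,160],0.11)
for n in("scene","side"):
    c=capture(n);pickle.dump(c,open(n+"3.pkl","wb"))
togo([510,126,160],0.11);print(get_obs()["ft_force"])
a,b=[pickle.load(open(n+"3.pkl","rb"))["color"] for n in("scene","side")]
z=lambda im,x,y,w,h,s:cv2.resize(im[y:y+h,x:x+w],None,fx=s,fy=s,interpolation=cv2.INTER_CUBIC)
cv2.imwrite("pics/crop4.png",np.hstack([z(a,340,60,100,130,4),z(b,215,70,100,130,4)]))
E
```

```text
time: 4.57
tcp_pos: [509.1, 125.3, 179.3]
ee_rot: [-0.002, 0.668, 0.744, -0.002]
ft_force: [-0.7, -0.1, -1.1]
grip_width: 16.2
finger_force: 30.0
time: 4.9
tcp_pos: [511.6, 126.7, 166.2]
ee_rot: [0.001, 0.667, 0.745, 0.001]
ft_force: [0.4, -0.1, -1.1]
grip_width: 15.0
finger_force: 30.0
tcp [511.6 126.7 166.2] shift units [-0.01 -0.04  0.16]
turn about tool z (0.1rad) -0.01 q6 0.025911222828541722
tcp [512.1 127.  167. ] shift units [-0.02 -0.05  0.18]
turn about tool z (0.1rad) -0.0 q6 0.025928889372203022
[ 0.39077943 -0.68481084 -1.66780176]
```

View pics/crop4.png

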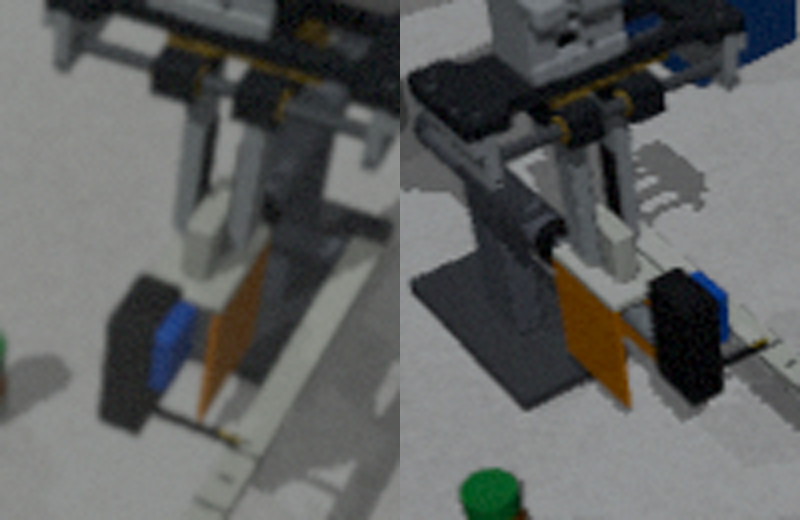

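Both views show the screen straddling the tube between handle and sleeve. I'll lower it the last few mm until the force shows contact.

```bash
python3 -m crank '[[0,-0.03,0.1,0,0,0],[0,0,0.05,0,0,0],[0,0,0,0,0,0],[0,0,0,0,0,0]]'; python3 -c "
from h import *
print(get_obs()['ft_force'])"
```

```text
time: 5.33
tcp_pos: [510.6, 127.1, 161.3]
ee_rot: [0.001, 0.667, 0.745, 0.001]
ft_force: [-1.7, 0.6, 5.9]
grip_width: 15.7
finger_force: 30.0
[-1.70630898  0.58797378  5.90828868]
```

```bash
python3 -m crank '[[0,0,0,0,0,0],[0,0,0,0,0,0],[0,0,0,0,0,0],[0,0,0,0,0,0]]' 0;  python3 -m crank '[[0,0,-0.3,0,0,0],[0,0,-0.6,0,0,0],[0,0,-0.8,0,0,0],[0,0,-0.8,0,0,0],[0,0,-0.7,0,0,0]]'; python3 -m crank '[[-0.3,0,0,0,0,0],[-0.6,0,0,0,0,0],[-0.6,0,0,0,0,0],[-0.4,0,0,0,0,0],[0,0,0,0,0,0]]'; python3 - <<'E'
from h import *
import pickle
for n in("scene","side","wrist"):
    c=capture(n);pickle.dump(c,open(n+"4.pkl","wb"))
togo([521,46,240],0.11)
a,b,w=[pickle.load(open(n+"4.pkl","rb"))["color"] for n in("scene","side","wrist")]
z=lambda im,x,y,w,h,s:cv2.resize(im[y:y+h,x:x+w],None,fx=s,fy=s,interpolation=cv2.INTER_CUBIC)
cv2.imwrite("pics/crop5.png",np.vstack([np.hstack([z(a,330,70,133,100,3),z(b,210,70,133,100,3)]),cv2.resize(w[0:240,200:600],(798,480))[:300]]))
E
```

```text
time: 5.67
tcp_pos: [509.7, 126.9, 158.7]
ee_rot: [-0.0, 0.667, 0.745, -0.0]
ft_force: [1.1, 0.2, 0.9]
grip_width: 38.8
finger_force: 0.0
time: 6.08
tcp_pos: [509.8, 127.0, 290.0]
ee_rot: [0.001, 0.667, 0.745, 0.001]
ft_force: [0.4, 0.2, 0.2]
grip_width: 46.8
finger_force: 0.0
time: 6.5
tcp_pos: [518.3, 48.6, 287.1]
ee_rot: [0.0, 0.669, 0.744, -0.001]
ft_force: [-0.0, 0.9, 0.3]
grip_width: 47.0
finger_force: 0.0
tcp [518.   51.6 287.1] shift units [-0.15  0.06  1.18]
turn about tool z (0.1rad) -0.0 q6 -0.11963206980572243
```

View pics/crop5.png

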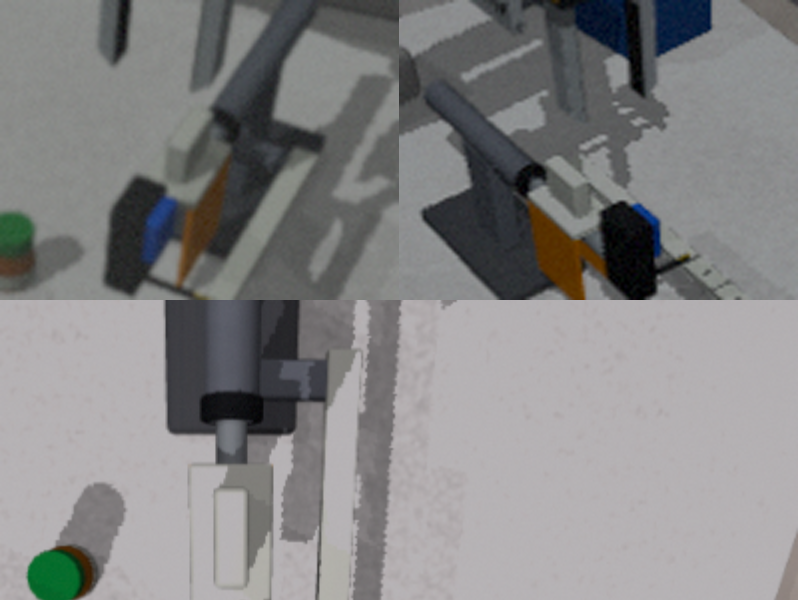

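The screen hangs upright, centred on the tube, with the fingers clear. Next is the grip on the handle.

```bash
python3 -m crank '[[-0.1,0.06,0.4,0,0,0],[0,0,0.8,0,0,0],[0,0,0.8,0,0,0],[0,0,0.6,0,0,0],[0,0,0.5,0,0,0]]' -0.4; python3 -m crank '[[0,0,0.25,0,0,0],[0,0,0,0,0,0],[0,0,0,0,0,0]]'; python3 - <<'E'
from h import *
for i in range(2):
    c=capture("side");togo([521,46.3,152],0.11)
s=get_obs();print(s["grip_width"],s["ft_force"])
E
```

```text
time: 7.07
tcp_pos: [519.8, 48.9, 160.5]
ee_rot: [-0.001, 0.667, 0.745, -0.001]
ft_force: [0.7, -0.1, -0.0]
grip_width: 65.9
finger_force: 0.0
time: 7.32
tcp_pos: [521.0, 48.3, 153.4]
ee_rot: [-0.0, 0.667, 0.745, 0.0]
ft_force: [0.2, -0.1, 0.8]
grip_width: 65.5
finger_force: 0.0
tcp [521.8  48.1 154.6] shift units [-0.04 -0.02  0.06]
turn about tool z (0.1rad) 0.01 q6 -0.12702969994228433
tcp [522.1  48.  155.1] shift units [-0.04 -0.03  0.08]
turn about tool z (0.1rad) 0.01 q6 -0.12706359090921046
65.81362151266408 [ 0.38229273 -0.17913512  0.03264466]
```

```bash
python3 -m crank '[[0,0,0.05,0,0,0],[0,0,0,0,0,0],[0,0,0,0,0,0],[0,0,0,0,0,0],[0,0,0,0,0,0]]' 1; python3 -m crank '[[0,0,0,0,0,0],[0,0,0,0,0,0],[0,0,0,0,0,0],[0,0,0,0,0,0]]'; python3 - <<'E'
from h import *
import pickle
for n in("scene","side"):
    c=capture(n);pickle.dump(c,open(n+"5.pkl","wb"))
s=get_obs();print(s["grip_width"],s["ft_force"],s["tcp_pos"])
a,b=[pickle.load(open(n+"5.pkl","rb"))["color"] for n in("scene","side")]
z=lambda im,x,y,w,h,s:cv2.resize(im[y:y+h,x:x+w],None,fx=s,fy=s,interpolation=cv2.INTER_CUBIC)
cv2.imwrite("pics/crop6.png",np.hstack([z(a,340,110,80,120,5),z(b,265,90,80,120,5)]))
E
```

```text
time: 7.83
tcp_pos: [521.6, 47.7, 151.5]
ee_rot: [0.001, 0.667, 0.745, 0.001]
ft_force: [2.9, 0.4, -1.6]
grip_width: 36.0
finger_force: 1.5
time: 8.17
tcp_pos: [520.5, 47.6, 151.4]
ee_rot: [-0.0, 0.667, 0.745, -0.0]
ft_force: [-2.6, -0.7, 3.6]
grip_width: 27.7
finger_force: 30.0
27.444141205083852 [-4.21122615 -1.08005966  3.74367289] [520.53763206  47.60868671 151.43062704]
```

View pics/crop6.png

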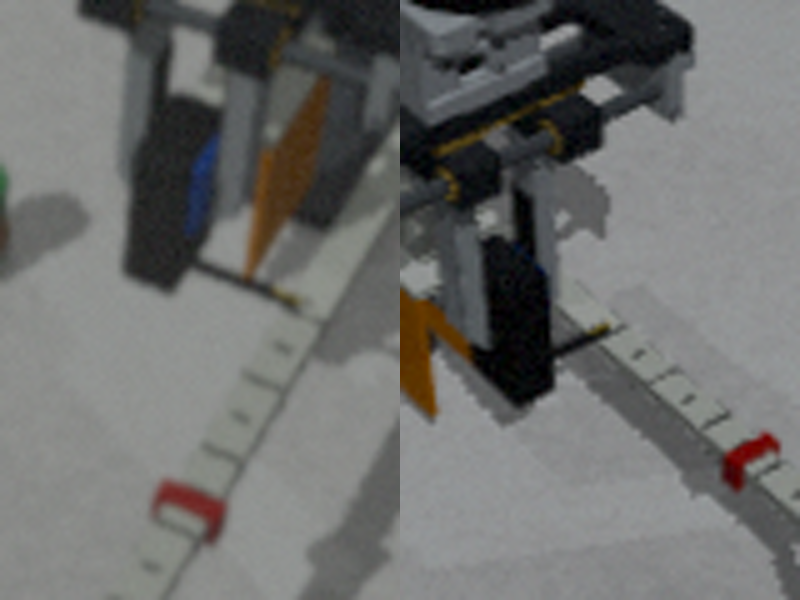

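The grip width is 27.5 mm, so the button is fully in; the pointer tip is at scene (397,169) and the marker top at about (378,209). I'll draw the boom out gently by about 90 mm first.

```bash
python3 -m crank '[[-0.05,0,0,0,0,0],[-0.1,0,0,0,0,0],[-0.15,0,0,0,0,0],[-0.2,0,0,0,0,0],[-0.2,0,0,0,0,0]]'; python3 -m crank '[[-0.2,0,0,0,0,0],[-0.2,0,0,0,0,0],[-0.2,0,0,0,0,0],[-0.2,0,0,0,0,0],[-0.2,0,0,0,0,0]]'; python3 -m crank '[[-0.2,0,0,0,0,0],[-0.15,0,0,0,0,0],[-0.1,0,0,0,0,0],[-0.05,0,0,0,0,0],[0,0,0,0,0,0]]'; python3 - <<'E'
from h import *
import pickle
for n in("scene","side"):
    c=capture(n);pickle.dump(c,open(n+"6.pkl","wb"))
s=get_obs();print(s["grip_width"],s["ft_force"],s["tcp_pos"])
a,b=[pickle.load(open(n+"6.pkl","rb"))["color"] for n in("scene","side")]
z=lambda im,x,y,w,h,s:cv2.resize(im[y:y+h,x:x+w],None,fx=s,fy=s,interpolation=cv2.INTER_CUBIC)
cv2.imwrite("pics/crop7.png",np.vstack([np.hstack([z(a,355,185,50,37,8),z(b,305,155,50,37,8)]),np.hstack([z(a,330,95,100,75,4),z(b,240,110,100,75,4)])]))
E
```

```text
time: 8.68
tcp_pos: [523.3, 20.6, 151.4]
ee_rot: [-0.001, 0.667, 0.745, 0.0]
ft_force: [-4.8, 2.5, 4.9]
grip_width: 27.4
finger_force: 30.0
time: 9.1
tcp_pos: [527.4, -19.4, 151.4]
ee_rot: [-0.001, 0.667, 0.745, -0.0]
ft_force: [-7.2, 3.0, 5.7]
grip_width: 27.6
finger_force: 30.0
time: 9.52
tcp_pos: [529.6, -39.8, 151.4]
ee_rot: [-0.001, 0.667, 0.745, -0.0]
ft_force: [-6.9, 2.9, 5.4]
grip_width: 27.7
finger_force: 30.0
27.74928652777477 [-7.69208062  2.73101683  4.94247527] [529.53221505 -39.53284408 151.43269098]
```

View pics/crop7.png

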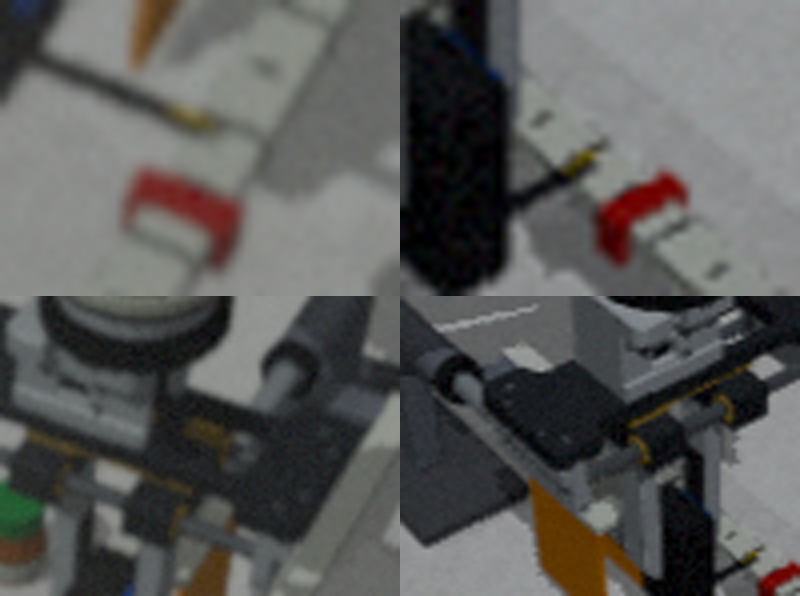

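```bash
python3 - <<'E'
from h import *
import pickle
a,b=[pickle.load(open(n+"6.pkl","rb")) for n in("scene","side")]
A=lambda x,y:(355+x/8-.44,185+y/8-.44)
B=lambda x,y:(305+x/8-.44,155+y/8-.44)
d=np.array([.108,-.994,0]);e=np.array([.994,.108,0])
for c,f,p,q in[(a,A,(190,117),[(148,168),(243,203),(215,232),(125,198)]),(b,B,(180,160),[(198,210),(260,172),(285,190),(225,226)])]:
    P=onz(c,f(*p),115.5);Q=np.array([onz(c,f(*t),112) for t in q])
    print(P.round(1),((Q-P)@d).round(1),((Q-P)@e).round(1),((Q.mean(0)-P)@d).round(1))
# red mask extents along/across, top surface
for c in(a,b):
    h=cv2.cvtColor(c["color"],cv2.COLOR_BGR2HSV)
    m=(((h[...,0]<8)|(h[...,0]>172))&(h[...,1]>110)&(h[...,2]>45))
    ys,xs=np.nonzero(m);k=[(x,y) for x,y in zip(xs,ys) if 325<x<395 and 165<y<225]
    Q=np.array([onz(c,t,112) for t in k])@np.c_[d,e];print(len(k),Q.min(0).round(1),Q.max(0).round(1),np.round(P@d,1))
E
```

```text
[578.4 -38.4 115.5] [15.9 14.7 25.5 26.4] [-3.2 20.4 18.1 -4.2] 20.6
[579.2 -38.5 115.5] [16.5 15.7 25.9 26.3] [-6.7 17.4 18.2 -4.8] 21.1
52 [117.  568.3] [130.7 592.8] 100.8
56 [116.6 555.5] [136.4 590.4] 100.8
```

Both views agree: the top face measures 10 mm along the rail, and its centre is 20.8 mm ahead of the pointer. The move is 0.52 units.

```bash
python3 -m crank '[[-0.05,0,0,0,0,0],[-0.12,0,0,0,0,0],[-0.16,0,0,0,0,0],[-0.12,0,0,0,0,0],[-0.07,0,0,0,0,0]]'; python3 -m crank '[[0,0,0,0,0,0],[0,0,0,0,0,0],[0,0,0,0,0,0],[0,0,0,0,0,0],[0,0,0,0,0,0]]'; python3 - <<'E'
from h import *
d=np.array([.108,-.994,0]);e=np.array([.994,.108,0])
s=get_obs();print(s["grip_width"],s["tcp_pos"],s["finger_force"])
for n in("scene","side"):
    c=capture(n);h=cv2.cvtColor(c["color"],cv2.COLOR_BGR2HSV)
    y=(abs(h[...,0].astype(int)-27)<6)&(h[...,1]>90)&(h[...,2]>60)
    m=(((h[...,0]<8)|(h[...,0]>172))&(h[...,1]>110)&(h[...,2]>45))
    g=lambda M:[(a,b) for b,a in zip(*np.nonzero(M)) if 325<a<395 and 165<b<225]
    Y=np.array([onz(c,t,115.5) for t in g(y)]).reshape(-1,3)@np.c_[d,e]
    Q=np.array([onz(c,t,112) for t in g(m)])@np.c_[d,e]
    print(n,len(Y),Y.mean(0).round(1) if len(Y) else "",len(Q),Q.min(0).round(1),Q.max(0).round(1))
    # screen amber centroid
    o=((h[...,0]>8)&(h[...,0]<20)&(h[...,1]>150)&(h[...,2]>50)).astype(np.uint8)
    _,_,st,ce=cv2.connectedComponentsWithStats(o);print([(t[:5].tolist(),q.round().tolist()) for t,q in zip(st[1:],ce[1:]) if t[4]>60])
E
```

```text
time: 10.03
tcp_pos: [531.6, -60.2, 151.4]
ee_rot: [-0.001, 0.667, 0.745, -0.0]
ft_force: [-7.8, 3.0, 5.5]
grip_width: 27.6
finger_force: 30.0
time: 10.45
tcp_pos: [531.6, -60.1, 151.4]
ee_rot: [-0.001, 0.667, 0.745, -0.0]
ft_force: [-8.0, 2.8, 6.7]
grip_width: 27.6
finger_force: 30.0
27.642351842285667 [531.63680567 -60.06568083 151.43415581] 29.998978972434998
scene 5 [121.4 569.4] 43 [116.8 568.3] [132.8 593. ]
[([369, 167, 13, 28, 160], [375.0, 179.0]), ([180, 255, 18, 18, 85], [189.0, 263.0]), ([270, 291, 25, 16, 237], [282.0, 299.0])]
side 5 [121.8 570.2] 39 [118.4 555.5] [136.4 590.4]
[([278, 161, 28, 37, 413], [289.0, 179.0]), ([232, 199, 15, 8, 72], [239.0, 203.0]), ([254, 227, 16, 10, 79], [262.0, 233.0]), ([357, 268, 15, 27, 119], [363.0, 282.0]), ([587, 318, 34, 23, 480], [604.0, 329.0]), ([283, 337, 23, 24, 245], [294.0, 349.0])]
```

```bash
python3 - <<'E'
from h import *
for n in("scene","side"):
    c=capture(n);h=cv2.cvtColor(c["color"],cv2.COLOR_BGR2HSV)
    x0,x1,y0,y1=(365,385,160,200) if n=="scene" else (274,308,155,200)
    o=np.zeros(h.shape[:2],bool);o[y0:y1,x0:x1]=((h[...,0]>8)&(h[...,0]<20)&(h[...,1]>150)&(h[...,2]>50))[y0:y1,x0:x1]
    ys,xs=np.nonzero(o);i=ys.argmax();print(n,(xs[i],ys[i]),onz(c,(xs[i],ys[i]+.5),63).round(1))
    for sx in(-1,1):
        P=np.array([530,-60,63])+45*np.array([-.108,.994,0])+21*sx*np.array([.994,.108,0]);print("expect",sx,P.round(),proj(c,P).round(1))
E
```

```text
scene (np.int64(369), np.int64(195)) [540.6  -1.9  63. ]
expect -1 [504. -18.  63.] [[349.8 192.5]]
expect 1 [546. -13.  63.] [[368.4 200.2]]
side (np.int64(296), np.int64(197)) [503.8 -19.5  63. ]
expect -1 [504. -18.  63.] [[295.8 196.9]]
expect 1 [546. -13.  63.] [[309.7 189. ]]
```

The side view puts the screen's front corner within 1.5 mm of where it should be. The scene view differs by about 11 mm, still well inside the 30 mm allowed, and the pointer is on the marker. Handing in.

```bash
python3 -c "
from bench import close_job
print(close_job())"
```

```text
the job is handed in; nothing more can be done
None
```

I handed the job in at about 10.5 s on the robot's clock; no verdict came back. The screen is hanging on the bar, the handle is gripped with the button squeezed in, and the pointer measures within 1 mm of the red marker's centre.

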